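# Unhook the clipper-blade bin from its lipped rack and stand it by the clipper

## Task

Take the parts bin that holds the two clipper blades out of its rack and stand it upright on the bench beside the grey hair clipper, with both blades still in it. The bin is toed in under the rack's front and rear lips: ease it fully back until you feel it meet the rear stop, lift its front and tilt it back over the front lip, then draw it out toward you. Do not force it against the rack, set it down gently, and leave the other bin and the clipper where they are.

Things in the scene. Friction and masses are not known exactly. Their poses are not given: they have to be found in the camera images.
- blade_bin: Open grey plastic bin, 164 x 90 x 66 mm, 0.25 to 0.5 kg full, holding two clipper blades (its twin holds nuts). Origin: centre of underside; -x its front (to the robot), z up. Sole x -82..82, 5 thick; its ends are the toes that the rack's lips catch. Box on it: outside x -61..51, y -42..42, rim z 66; sides and rear 3 thick. The 40 mm behind the front wall are empty.
- bin_grip (a point): Middle of the top edge of the blade bin's front wall (bin frame x -56, y 0, z 66 mm). The wall is 10 mm thick (x -61..-51), upright, flat on both sides down to 7 mm over the bin's underside: pinch it from above, one finger inside the bin, one in front of it. Close softly first: fingers off centre or closing hard shove the bin against the tray.
- bin_front_toe (a point): Front lower edge of the blade bin's sole, mid-width, 82 mm before the bin's origin. This toe, 5 mm thick, sticks out 21 mm before the front wall and catches under the rack's front lip. The rear toe is its like, 82 mm behind the bin's origin and 31 mm behind the rear wall; the bin tilts about its lower edge.
- rack: Low rack fixed on the bench: grey cheeks carrying a bare steel tray with two bays 95 mm wide (middles at y +-49.5 mm), a 16 mm divider between. Origin: on the bench under its middle; +x to its rear, z up. The tray is clamped in slots anywhere up to 7 mm before or behind the origin: not measured, it must be felt. A bin has 20 mm play fore and aft, 2.5 to each side.
- rack_floor (a point): Tray floor, 37 mm over the bench, under the rack's middle; 184 mm long inside, ending in the rear stop: a wall folded inward 23 mm, underside 13.5, top 17.5 mm over the floor. A bin's rear toe is always under this fold, so the bin comes out only tilted front up (it jams over about 18 degrees); drawn forward 25 mm while tilted, the rear toe is out.
- rack_front (a point): Inner foot of the front lip if the tray stood mid-slot (true place up to 7 mm before or behind). Lip 17.5 mm high over the tray floor, folded inward 17 mm (fold's underside 13.5). Only square and within 3 mm of the rear stop is a bin's front toe free of this fold; it must rise over 17.5 mm, about 7 degrees. All is rigid steel: over 20 N between bin and rack is too much.
- nut_bin: The twin bin with two nuts in it, in the other bay; same frame. To be left alone.
- clipper: Grey hair clipper 46 wide x 174 long x 38 mm high lying on the bench before the rack, its length (own y) toward and away from the robot; origin under its middle. The bench to its right (-y, toward the grinder) is free for the bin: about 110 mm from middle to middle leaves a gap.
- blade_a: Clipper blade 32 x 44 x 8 mm lying loose in the rear half of the blade bin; origin at the centre of its underside.
- blade_b: The second such blade, in the same bin.
Things that resemble listed ones, but are neither listed nor needed, are in the scene too. Leave any purple look-alike of the blade_a alone.

How it is judged:
By the outcome, as a careful person would: the job done as asked, in the order asked, and still so for the second after the job is handed in, with the robot touching nothing.
It also fails if it takes over 72 s, if anything falls off the work surface, if the arm or the gripper's body presses on something with over 40 N, if the wrist force passes 120 N, or if a joint passes its speed limit or range.

## Robot

A 6-joint arm with a two-finger parallel gripper is mounted at the origin on a cart in front of the work surface, level with it; the furniture and walls round the work are solid. World frame = base frame: x ahead of the robot, y to its left, z up, the work surface at z = 0. Lengths are in m, angles in rad, forces in N, time in s.
With the tool pointing down it reaches from about 0.25 to 0.725 m from the base axis. Payload 4 kg.
Tool frame: the origin (TCP) lies midway between the tips of the shut fingers; the grasp point (between the pads) lies 19 mm behind it; z points along the fingers, y is the line along which they close (so a half turn about z gives the same grasp; the last joint's range is limited). The gripper opens to 85 mm and grips with 20 to 120 N. Pads are 22 mm wide; open, the fingers measure 114 mm over their backs; the gripper's body (76 mm by 85 mm) begins 54 mm behind the grasp point. The pads swing forward as they close: fully open they stand 13 mm farther back than shut.
Start: joints at [1.265, 0.241, 0.005, 1.335, 0, 1.571], TCP at [0.151, 0.477, 0.231] pointing down, gripper open.
Joint ranges: [-2.72, 2.72], [-1.05, 1.87], [-1.09, 1.28], [-1.99, 2.15], [-1.42, 1.44], [-3.14, 3.14]. Speed limits (rad/s): [2.79, 2.79, 3.14, 3.14, 3.14, 3.14].

## Interface

Orientations are given as a unit quaternion [x, y, z, w].
In Python, from workcell import bot gives the robot as it stands. The module is installed in compiled form; this text tells all that it offers.
- The arm moves only by the tool jog_arm, never from a script. Its argument "deltas" is a list of rows, each an object with "fingers": the opening, from 0 (shut) to 1 (fully open); "delta_pos": the shift along the tool's x, y, z normalised to -1 to 1, where 1 is 300 mm, a list of three; "yaw": the turn about the tool's z normalised to -1 to 1, where 1 is pi/4 rad. A call has 1 to 12 rows; each row is the pose to reach, as a shift and turn from the pose commanded when the call began, along the tool's axes at that moment; what a row does not reach only later rows make up. A row lasts 1/10 s, in which the tool goes at most 50 mm and 8.59 degrees, less where a joint would pass 70% of its speed; a pose out of reach is approached as far as the arm can. A call with a number of a shift or a turn outside -1 to 1 is refused whole. A call with a gripper value outside its range is refused whole. The fingers move at their own pace and stop on an object; the grip force is fixed at half the most. Time passes only in rows, so rows that repeat a pose let the fingers close. It gives the time, the measured TCP pose, the force, the opening and the grip force at its end, in the units of the state.
- bot.get_obs(): the state, without advancing time (a new reading comes with each control period).
- bot.camera(name): name is "scene" or "top" or "wrist"; returns a dict with "image" (420x560x3 uint8, red, green, blue), "range_z" (420x560 float32, m along the optical axis (not along the pixel's ray), 0 where there is no reading), "fx", "fy", "cx", "cy" (pixels), "rvec" (rotation vector, rad) and "tvec" (3), from world to camera coordinates, as OpenCV has them. Camera axes: x right, y down, z forward; pixel columns grow to the right and rows downward; lengths in m; the calibration is good to about 2 mm. The wrist camera is an equidistant fisheye: a pixel r from the principal point sees the ray r / f radians off the axis. A picture is of the moment at which its call begins.
- bot.job_done(): hands the job in; it is judged then, once.
The state is a dict: "clock": time; "joint_pos": joint angles; "joint_vel": joint speeds; "tau": joint torques, N m; "eef_pos": TCP position; "tool_rot": TCP orientation; "ft_force": force on the tool from outside, world axes, zero at the start; "ft_torque": the same for the moment, N m; "grip_width": finger opening in m; "grasp_force": force on a finger pad.
Only numpy, scipy, OpenCV 4.12 (cv2) and the standard library are available. Lean on these libraries where they do the work, as an engineer would, in place of code of your own. Each camera call takes 0.05 s, during which the arm holds its last target. There are 200 camera calls.

## Working session

There is one attempt and no reset: what is moved stays moved. The work goes in short steps, Python scripts to look and compute and a tool call to move; the robot and the scene stay as the last step left them, time stands still between calls to the robot, and variables do not carry over. Pictures are saved under pics/ and viewed, at most 10 in all, crops included, and the job is handed in when it is done.

Besides the shell and the picture viewer there is one more tool, called after "Request:" in YAML: its name, and indented under it one key for each argument. jog_arm: Moves the arm, as the interface text tells. Scaled input: -1 to 1 covers 300 mm each way for a shift and pi/4 rad each way for a turn. Its arguments: {"type":"object","properties":{"deltas":{"type":"array","items":{"type":"object","properties":{"fingers":{"type":"number"},"delta_pos":{"type":"array","items":{"type":"number"}},"yaw":{"type":"number"}}}}},"required":["deltas"]}

```bash
mkdir -p pics; cat > h.py <<'E'
import numpy as np, cv2
from workcell import bot
def cam(n):
    c=bot.camera(n); R=cv2.Rodrigues(np.array(c['rvec'],float))[0]; t=np.array(c['tvec'],float).ravel(); return c,R,t
def world(n,c,R,t):
    h,w=c['range_z'].shape; v,u=np.mgrid[0:h,0:w].astype(float); z=c['range_z'].astype(float)
    x=(u-c['cx'])/c['fx']; y=(v-c['cy'])/c['fy']
    if n=='wrist':
        r=np.hypot(x,y)+1e-9; k=np.tan(np.minimum(r,1.5))/r; x,y=x*k,y*k
    P=np.stack([x*z,y*z,z],-1)
    W=(P-t)@R; W[z<=0]=np.nan
    return W
def save(n,img): cv2.imwrite('pics/'+n,cv2.cvtColor(img,cv2.COLOR_RGB2BGR))
E
python3 - <<'E'
from h import *
o=bot.get_obs(); print(o)
for n in('scene','top'):
    c,R,t=cam(n); np.savez(n+'.npz',W=world(n,c,R,t),im=c['image']); save(n+'1.png',c['image']); print(n,-R.T@t)
E
```

```text
{'clock': 0.0, 'joint_pos': array([1.26500080e+00, 2.41401529e-01, 3.70554819e-03, 1.33516126e+00,
       2.41290881e-05, 1.57080933e+00]), 'joint_vel': array([-9.82473875e-04,  6.02152985e-04, -9.10354689e-05, -4.69380877e-04,
        2.85748700e-04,  5.50902711e-04]), 'tau': array([-5.72593399e-04, -3.72320437e+01,  2.52406579e+01,  1.68847240e-02,
        1.53410451e-04,  7.15226363e-06]), 'eef_pos': array([0.15033057, 0.47620934, 0.23041152]), 'tool_rot': array([ 1.52309084e-01,  9.88332374e-01, -1.01659963e-03, -1.68858658e-04]), 'ft_force': array([-0.87074753,  0.00636967, -0.73653425]), 'ft_torque': array([-0.01164352,  0.01152346, -0.00331257]), 'grasp_force': 0.0, 'grip_width': 0.08547902418989628}
scene [ 0.45826326 -0.49866688  0.5960987 ]
top [0.52832836 0.26851246 0.9312199 ]
```

View pics/scene1.png

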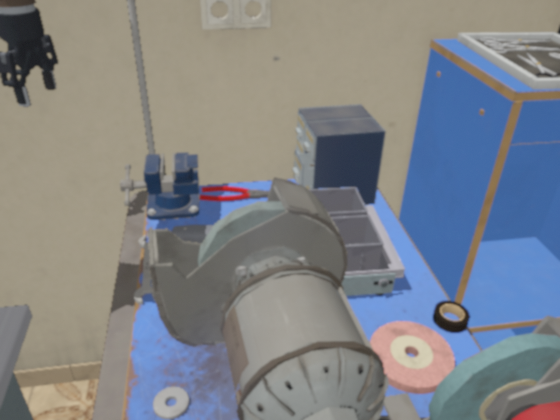

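View pics/top1.png

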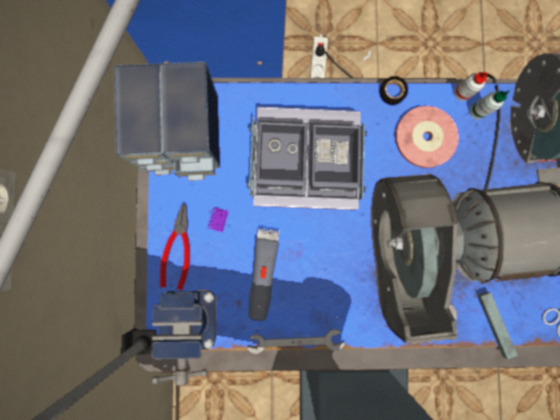

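The top view shows two candidates for the blade bin. The left bin at (282,157) holds two ring nuts. The right bin at (336,157) holds two pale blades. The purple look-alike is loose at (218,219), the clipper is at (264,273), and the grinder is at (410,260). I choose the right bin and check it in a crop.

```bash
python3 - <<'E'
from h import *
d=np.load('top.npz'); W,im=d['W'],d['im']
save('crop1.png',cv2.resize(im[95:345,235:385],None,fx=3.2,fy=2.4*1,interpolation=cv2.INTER_CUBIC))
# height map
def reg(u0,u1,v0,v1): return W[v0:v1,u0:u1].reshape(-1,3)
P=reg(235,375,95,215)
import sys
for n,(u0,u1,v0,v1,z0,z1) in dict(rims=(245,370,100,212,.095,.115),bladerim=(309,368,100,212,.095,.115),nutrim=(245,306,100,212,.095,.115),rack=(240,375,95,215,.02,.094),clip=(240,290,222,330,.02,.05)).items():
    q=reg(u0,u1,v0,v1); q=q[(q[:,2]>z0)&(q[:,2]<z1)]
    print(n,len(q),q.min(0).round(4),q.max(0).round(4),np.median(q,0).round(4)); 
    if len(q)>5: print('  rect',cv2.minAreaRect((q[:,:2]*1000).astype(np.float32)))
for v in range(100,212,3): print(v,W[v,336].round(3),W[v,282].round(3),W[v,350].round(3))
E
```

```text
rims 1462 [0.627  0.1092 0.095 ] [0.7476 0.2966 0.1086] [0.6682 0.1963 0.1038]
  rect ((687.238037109375, 202.0079345703125), (185.5244140625, 113.91971588134766), 87.45238494873047)
bladerim 737 [0.627  0.1092 0.095 ] [0.7419 0.1981 0.1085] [0.6665 0.1497 0.1038]
  rect ((685.0592041015625, 153.0863037109375), (86.87150573730469, 113.5479736328125), 87.9792709350586)
nutrim 722 [0.631  0.2076 0.0952] [0.7476 0.2966 0.1086] [0.6699 0.2518 0.1038]
  rect ((689.43310546875, 251.33944702148438), (86.74919128417969, 113.92870330810547), 87.46202087402344)
rack 9507 [0.5806 0.0811 0.0207] [0.7903 0.3181 0.0939] [0.6904 0.2002 0.0485]
  rect ((685.9024658203125, 196.92593383789062), (239.23568725585938, 201.905517578125), 87.87164306640625)
clip 1698 [0.3831 0.2568 0.02  ] [0.5505 0.315  0.0405] [0.4628 0.2895 0.0329]
  rect ((466.616943359375, 288.96832275390625), (44.91249465942383, 168.55589294433594), 81.34536743164062)
100 [0.82  0.136 0.003] [0.82  0.247 0.002] [0.82  0.107 0.002]
103 [ 0.815  0.136 -0.001] [0.814 0.247 0.001] [ 0.815  0.106 -0.003]
106 [0.807 0.136 0.002] [ 0.808  0
[... 1578 characters left out ...]
 [0.647 0.144 0.041] [0.64  0.25  0.102] [0.648 0.117 0.04 ]
184 [0.634 0.152 0.099] [0.634 0.25  0.103] [0.634 0.127 0.101]
187 [0.629 0.153 0.101] [0.632 0.249 0.076] [0.628 0.128 0.104]
190 [0.627 0.148 0.066] [0.63  0.249 0.044] [0.627 0.121 0.064]
193 [0.624 0.145 0.045] [0.625 0.249 0.038] [0.624 0.118 0.041]
196 [0.618 0.145 0.043] [0.617 0.249 0.055] [nan nan nan]
199 [0.611 0.147 0.055] [0.612 0.249 0.051] [0.611 0.12  0.057]
202 [0.606 0.147 0.054] [0.606 0.249 0.053] [0.605 0.12  0.054]
205 [0.6   0.147 0.054] [0.6   0.249 0.061] [0.6   0.12  0.055]
208 [0.594 0.147 0.056] [ 0.599  0.248 -0.   ] [0.594 0.12  0.053]
211 [ 0.592  0.139 -0.001] [0.593 0.248 0.002] [0.592 0.112 0.002]
```

View pics/crop1.png

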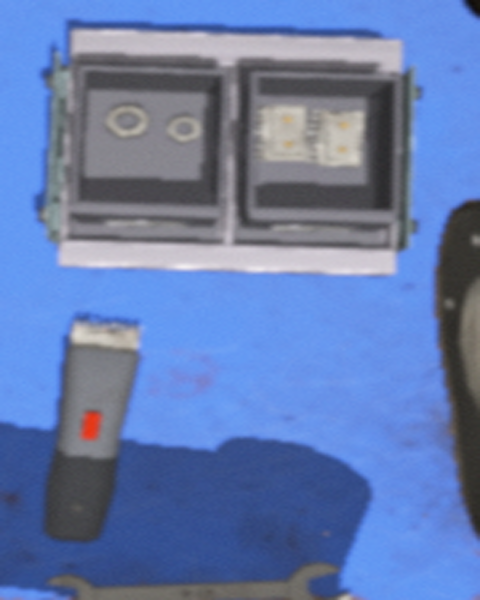

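The crop confirms it: the right bin (336,157) holds two unpurple blades in its rear half, and the left bin holds the nuts. The blade bin's front wall top is near (0.634, 0.155, 0.103) with yaw about -2.2°. The clipper is near (0.467, 0.289). I set out towards the bin.

Request:
jog_arm:
  deltas:
    - {"delta_pos": [-0.93, -0.27, 0], "yaw": 0.83, "fingers": 0.5}
    - {"delta_pos": [-0.93, -0.27, 0], "yaw": 0.83, "fingers": 0.5}
    - {"delta_pos": [-0.93, -0.27, 0], "yaw": 0.83, "fingers": 0.5}
    - {"delta_pos": [-0.93, -0.27, 0], "yaw": 0.83, "fingers": 0.5}
    - {"delta_pos": [-0.93, -0.27, 0], "yaw": 0.83, "fingers": 0.5}
    - {"delta_pos": [-0.93, -0.27, 0], "yaw": 0.83, "fingers": 0.5}
    - {"delta_pos": [-0.93, -0.27, 0], "yaw": 0.83, "fingers": 0.5}
    - {"delta_pos": [-0.93, -0.27, 0], "yaw": 0.83, "fingers": 0.5}

```text
clock: 0.9
eef_pos: [0.3925, 0.3147, 0.2307]
tool_rot: [0.462, 0.887, -0.001, -0.001]
ft_force: [0.0, 0.7, -0.5]
grip_width: 0.0426
grasp_force: 0.0
```

```bash
cat > to.py <<'E'
import sys; from h import *
from scipy.spatial.transform import Rotation as Ro
def to(p,yawdeg):
    o=bot.get_obs(); R=Ro.from_quat(o['tool_rot']).as_matrix(); e=o['eef_pos']
    a=np.degrees(np.arctan2(R[1,1],R[0,1])); d=(a-yawdeg+180)%360-180
    print('tcp',e.round(4),'toolx',R[:,0].round(3),'z',R[:,2].round(3),'yang',a.round(2),'F',o['ft_force'].round(2),'t',o['clock'],'w',o['grip_width'])
    print('norm',(R.T@(np.array(p)-e)/.3).round(4),'yaw',round(d/45,3))
if __name__=='__main__': to([float(x) for x in sys.argv[1:4]],float(sys.argv[4]))
E
python3 to.py .634 .155 .18 -2.2
```

```text
tcp [0.3925 0.3147 0.2307] toolx [-0.573  0.819  0.   ] z [-0.001 -0.001 -1.   ] yang 34.98 F [ 0.01  0.69 -0.52] t 0.9 w 0.042608078678565274
norm [-0.8976  0.3546  0.168 ] yaw 0.826
```

Request:
jog_arm:
  deltas:
    - {"delta_pos": [-0.9, 0.355, 0.05], "yaw": 0.826, "fingers": 0.5}
    - {"delta_pos": [-0.9, 0.355, 0.1], "yaw": 0.826, "fingers": 0.5}
    - {"delta_pos": [-0.9, 0.355, 0.168], "yaw": 0.826, "fingers": 0.5}
    - {"delta_pos": [-0.9, 0.355, 0.168], "yaw": 0.826, "fingers": 0.5}
    - {"delta_pos": [-0.9, 0.355, 0.168], "yaw": 0.826, "fingers": 0.5}
    - {"delta_pos": [-0.9, 0.355, 0.168], "yaw": 0.826, "fingers": 0.5}
    - {"delta_pos": [-0.9, 0.355, 0.168], "yaw": 0.826, "fingers": 0.5}
    - {"delta_pos": [-0.9, 0.355, 0.168], "yaw": 0.826, "fingers": 0.5}
    - {"delta_pos": [-0.9, 0.355, 0.168], "yaw": 0.826, "fingers": 0.5}

```text
clock: 1.8
eef_pos: [0.6334, 0.1578, 0.1811]
tool_rot: [0.719, 0.695, -0.0, -0.0]
ft_force: [-0.7, 0.1, 0.3]
grip_width: 0.043
grasp_force: 0.0
```

```bash
python3 to.py .634 .155 .13 -2.2; python3 - <<'E'
from h import *
c,R,t=cam('wrist'); W=world('wrist',c,R,t); np.savez('wrist.npz',W=W,im=c['image']); save('w1.png',c['image'])
print(-R.T@t, R[2])
q=W.reshape(-1,3); q=q[(abs(q[:,2]-.104)<.006)&(q[:,0]>.6)&(q[:,0]<.77)&(q[:,1]>.1)&(q[:,1]<.202)]
print(len(q),q.min(0),q.max(0),cv2.minAreaRect((q[:,:2]*1000).astype(np.float32)))
f=q[q[:,0]<.65]
for y in np.arange(.105,.205,.01):
    g=f[abs(f[:,1]-y)<.005]
    if len(g)>3: print(y.round(3),len(g),np.percentile(g[:,0],[3,50,97]).round(4))
E
```

```text
tcp [0.6334 0.1578 0.1811] toolx [0.033 0.999 0.   ] z [-0.001  0.    -1.   ] yang -1.9 F [-0.71  0.1   0.34] t 1.8 w 0.043032116971815124
norm [-0.0095  0.0023  0.1704] yaw 0.007
[0.63587325 0.24078996 0.32522672] [-0.01183142 -0.32131665 -0.9468979 ]
3876 [0.63045759 0.10781105 0.09801036] [0.74594405 0.19788778 0.10742368] ((688.1990356445312, 153.08322143554688), (86.79790496826172, 113.25562286376953), 87.74702453613281)
0.115 219 [0.6312 0.6405 0.6493]
0.125 144 [0.6308 0.6354 0.64  ]
0.135 159 [0.6311 0.6357 0.6402]
0.145 162 [0.6315 0.6359 0.6404]
0.155 162 [0.6318 0.6362 0.6406]
0.165 189 [0.6322 0.6366 0.6416]
0.175 184 [0.6325 0.6374 0.6418]
0.185 193 [0.6328 0.6372 0.642 ]
0.195 233 [0.6332 0.6401 0.6493]
```

View pics/w1.png

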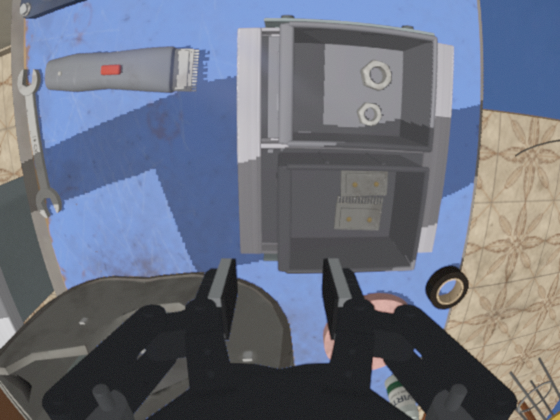

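The wrist view shows the blade bin's front wall (about 285,210) between the fingers' line, with the blades at (362,200). The fit gives the wall middle at x≈0.636, y≈0.154. I descend with the fingers open.

Request:
jog_arm:
  deltas:
    - {"delta_pos": [-0.012, 0.008, 0.1], "yaw": 0, "fingers": 0.5}
    - {"delta_pos": [-0.012, 0.008, 0.18], "yaw": 0, "fingers": 0.5}
    - {"delta_pos": [-0.012, 0.008, 0.22], "yaw": 0, "fingers": 0.5}
    - {"delta_pos": [-0.012, 0.008, 0.26], "yaw": 0, "fingers": 0.5}
    - {"delta_pos": [-0.012, 0.008, 0.29], "yaw": 0, "fingers": 0.5}
    - {"delta_pos": [-0.012, 0.008, 0.3], "yaw": 0, "fingers": 0.4}
    - {"delta_pos": [-0.012, 0.008, 0.3], "yaw": 0, "fingers": 0.3}
    - {"delta_pos": [-0.012, 0.008, 0.3], "yaw": 0, "fingers": 0.22}
    - {"delta_pos": [-0.012, 0.008, 0.3], "yaw": 0, "fingers": 0.2}
    - {"delta_pos": [-0.012, 0.008, 0.3], "yaw": 0, "fingers": 0.2}

```text
clock: 2.85
eef_pos: [0.6374, 0.1523, 0.0916]
tool_rot: [0.72, 0.694, 0.001, 0.0]
ft_force: [0.3, 0.1, -0.1]
grip_width: 0.0168
grasp_force: 0.0
```

```bash
python3 to.py .636 .154 .091 -2; python3 - <<'E'
from h import *
c,R,t=cam('wrist'); save('w2.png',cv2.resize(c['image'][100:400,120:480],None,fx=2,fy=2))
E
```

```text
tcp [0.6374 0.1523 0.0916] toolx [0.036 0.999 0.   ] z [ 0.001  0.    -1.   ] yang -2.05 F [ 0.28  0.07 -0.12] t 2.85 w 0.01676886534561242
norm [ 0.0054 -0.0049  0.0019] yaw -0.001
```

View pics/w2.png

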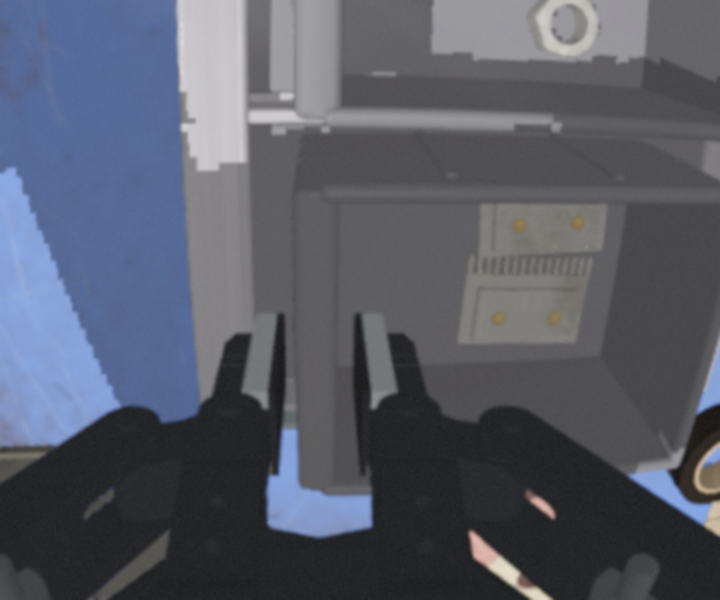

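The fingers straddle the front wall (crop x 300–340). The blades at (540,230) and (525,310) are well clear. I pinch softly.

Request:
jog_arm:
  deltas:
    - {"delta_pos": [0, 0, 0], "yaw": 0, "fingers": 0.18}
    - {"delta_pos": [0, 0, 0], "yaw": 0, "fingers": 0.16}
    - {"delta_pos": [0, 0, 0], "yaw": 0, "fingers": 0.15}
    - {"delta_pos": [0, 0, 0], "yaw": 0, "fingers": 0.14}
    - {"delta_pos": [0, 0, 0], "yaw": 0, "fingers": 0.13}
    - {"delta_pos": [0, 0, 0], "yaw": 0, "fingers": 0.12}
    - {"delta_pos": [0, 0, 0], "yaw": 0, "fingers": 0.115}
    - {"delta_pos": [0, 0, 0], "yaw": 0, "fingers": 0.11}

```text
clock: 3.7
eef_pos: [0.6366, 0.1523, 0.0909]
tool_rot: [0.72, 0.694, -0.0, -0.0]
ft_force: [-1.3, -0.7, 1.2]
grip_width: 0.0096
grasp_force: 11.9
```

Request:
jog_arm:
  deltas:
    - {"delta_pos": [0, 0.003, 0], "yaw": 0, "fingers": 0.11}
    - {"delta_pos": [0, 0.006, 0], "yaw": 0, "fingers": 0.11}
    - {"delta_pos": [0, 0.009, 0], "yaw": 0, "fingers": 0.11}
    - {"delta_pos": [0, 0.012, 0], "yaw": 0, "fingers": 0.11}
    - {"delta_pos": [0, 0.012, 0], "yaw": 0, "fingers": 0.11}

```text
clock: 4.2
eef_pos: [0.6406, 0.1522, 0.0909]
tool_rot: [0.72, 0.694, -0.0, -0.0]
ft_force: [-3.9, -0.7, 3.3]
grip_width: 0.0094
grasp_force: 12.1
```

Request:
jog_arm:
  deltas:
    - {"delta_pos": [0, 0.003, 0], "yaw": 0, "fingers": 0.11}
    - {"delta_pos": [0, 0.005, 0], "yaw": 0, "fingers": 0.11}
    - {"delta_pos": [0, 0.005, 0], "yaw": 0, "fingers": 0.11}

```text
clock: 4.5
eef_pos: [0.6422, 0.1522, 0.0909]
tool_rot: [0.72, 0.694, 0.0, 0.0]
ft_force: [-3.6, -0.0, 2.0]
grip_width: 0.0091
grasp_force: 12.1
```

Request:
jog_arm:
  deltas:
    - {"delta_pos": [0, 0.003, 0], "yaw": 0, "fingers": 0.11}
    - {"delta_pos": [0, 0.005, 0], "yaw": 0, "fingers": 0.11}
    - {"delta_pos": [0, 0.005, 0], "yaw": 0, "fingers": 0.11}

```text
clock: 4.8
eef_pos: [0.6437, 0.1521, 0.0909]
tool_rot: [0.72, 0.694, 0.0, 0.0]
ft_force: [-2.8, 1.0, 2.7]
grip_width: 0.0096
grasp_force: 12.0
```

Request:
jog_arm:
  deltas:
    - {"delta_pos": [0, 0.002, 0], "yaw": 0, "fingers": 0.11}
    - {"delta_pos": [0, 0.004, 0], "yaw": 0, "fingers": 0.11}
    - {"delta_pos": [0, 0.004, 0], "yaw": 0, "fingers": 0.11}

```text
clock: 5.1
eef_pos: [0.6449, 0.1521, 0.0909]
tool_rot: [0.72, 0.694, 0.0, 0.0]
ft_force: [-3.7, 0.4, 2.6]
grip_width: 0.0101
grasp_force: 12.0
```

Request:
jog_arm:
  deltas:
    - {"delta_pos": [0, 0.002, 0], "yaw": 0, "fingers": 0.11}
    - {"delta_pos": [0, 0.004, 0], "yaw": 0, "fingers": 0.11}
    - {"delta_pos": [0, 0.004, 0], "yaw": 0, "fingers": 0.11}

```text
clock: 5.4
eef_pos: [0.6458, 0.152, 0.0909]
tool_rot: [0.72, 0.694, -0.0, -0.0]
ft_force: [-3.9, 0.6, 2.6]
grip_width: 0.0095
grasp_force: 12.1
```

Request:
jog_arm:
  deltas:
    - {"delta_pos": [0, 0.002, 0], "yaw": 0, "fingers": 0.11}
    - {"delta_pos": [0, 0.004, 0], "yaw": 0, "fingers": 0.11}
    - {"delta_pos": [0, 0.004, 0], "yaw": 0, "fingers": 0.11}

```text
clock: 5.7
eef_pos: [0.6459, 0.152, 0.0909]
tool_rot: [0.72, 0.694, -0.001, -0.001]
ft_force: [-7.3, 0.1, 4.7]
grip_width: 0.0096
grasp_force: 12.3
```

It has met the rear stop: the advance stalled and the force rose to 7 N. I tilt along the arc about the rear toe.

Request:
jog_arm:
  deltas:
    - {"delta_pos": [0, 0.002, -0.004], "yaw": 0, "fingers": 0.1}
    - {"delta_pos": [0, 0.003, -0.008], "yaw": 0, "fingers": 0.1}
    - {"delta_pos": [0, 0.005, -0.012], "yaw": 0, "fingers": 0.1}
    - {"delta_pos": [0, 0.007, -0.016], "yaw": 0, "fingers": 0.1}
    - {"delta_pos": [0, 0.007, -0.016], "yaw": 0, "fingers": 0.1}

```text
clock: 6.2
eef_pos: [0.6472, 0.1522, 0.094]
tool_rot: [0.719, 0.695, -0.002, -0.002]
ft_force: [-5.9, 0.5, -2.1]
grip_width: 0.0093
grasp_force: 28.3
```

Request:
jog_arm:
  deltas:
    - {"delta_pos": [0, 0.002, -0.004], "yaw": 0, "fingers": 0.1}
    - {"delta_pos": [0, 0.004, -0.008], "yaw": 0, "fingers": 0.1}
    - {"delta_pos": [0, 0.006, -0.012], "yaw": 0, "fingers": 0.1}
    - {"delta_pos": [0, 0.008, -0.016], "yaw": 0, "fingers": 0.1}
    - {"delta_pos": [0, 0.008, -0.016], "yaw": 0, "fingers": 0.1}

```text
clock: 6.7
eef_pos: [0.6491, 0.1521, 0.0982]
tool_rot: [0.719, 0.695, -0.002, -0.002]
ft_force: [-6.8, 1.2, -4.1]
grip_width: 0.0092
grasp_force: 30.6
```

```bash
cat > rim.py <<'E'
from h import *
c,R,t=cam('wrist'); W=world('wrist',c,R,t); np.savez('wr.npz',W=W,im=c['image'])
q=W.reshape(-1,3); q=q[np.isfinite(q).all(1)]; o=bot.get_obs(); e=o['eef_pos']
# left long side rim of blade bin: highest points in y band just +y of bin centre
s=np.array([-.035,.999])
for dx in np.arange(-.02,.14,.01):
    m=(abs(q[:,0]-(e[0]+dx))<.004)&(q[:,1]>e[1]+.033-dx*.035)&(q[:,1]<e[1]+.046-dx*.035)
    if m.sum(): g=q[m]; print(round(e[0]+dx,3),np.percentile(g[:,2],95).round(4),g[g[:,2]>np.percentile(g[:,2],80)][:,1].mean().round(4))
print(e.round(4),o['ft_force'].round(2),o['ft_torque'].round(2),o['grip_width'])
E
python3 rim.py
```

```text
0.629 0.0526 0.1919
0.639 0.052 0.1925
0.649 0.1124 0.1904
0.659 0.1126 0.1952
0.669 0.112 0.1949
0.679 0.1117 0.1948
0.689 0.1111 0.1943
0.699 0.1105 0.1938
0.709 0.1101 0.1936
0.719 0.1095 0.1929
0.729 0.1091 0.1927
0.739 0.1086 0.1922
0.749 0.1077 0.192
0.759 0.1076 0.1871
0.769 0.0563 0.1906
0.779 0.0564 0.1878
[0.649  0.152  0.0981] [-6.06  1.68 -3.12] [ 0.31  1.63 -0.05] 0.009052171642723629
```

The bin tilts in the grip by about 3°, and the forces stay low. I continue.

Request:
jog_arm:
  deltas:
    - {"delta_pos": [0, 0.002, -0.004], "yaw": 0, "fingers": 0.1}
    - {"delta_pos": [0, 0.004, -0.008], "yaw": 0, "fingers": 0.1}
    - {"delta_pos": [0, 0.006, -0.012], "yaw": 0, "fingers": 0.1}
    - {"delta_pos": [0, 0.008, -0.016], "yaw": 0, "fingers": 0.1}
    - {"delta_pos": [0, 0.01, -0.02], "yaw": 0, "fingers": 0.1}
    - {"delta_pos": [0, 0.012, -0.024], "yaw": 0, "fingers": 0.1}
    - {"delta_pos": [0, 0.012, -0.024], "yaw": 0, "fingers": 0.1}

```text
clock: 7.45
eef_pos: [0.6523, 0.1519, 0.105]
tool_rot: [0.719, 0.695, -0.003, -0.003]
ft_force: [-5.2, 1.6, -3.1]
grip_width: 0.0091
grasp_force: 37.7
```

```bash
python3 rim.py
```

```text
0.632 0.0602 0.1922
0.642 0.0836 0.192
0.652 0.119 0.1905
0.662 0.1189 0.195
0.672 0.1179 0.1947
0.682 0.117 0.1944
0.692 0.1158 0.1941
0.702 0.1147 0.1936
0.712 0.1138 0.1931
0.722 0.1129 0.193
0.732 0.1117 0.1923
0.742 0.1106 0.192
0.752 0.1096 0.1918
0.762 0.109 0.1871
0.772 0.0566 0.1893
0.782 0.0563 0.1882
[0.6523 0.1519 0.1049] [-5.97  1.89 -3.57] [ 0.32  1.79 -0.06] 0.008869166448146096
```

Request:
jog_arm:
  deltas:
    - {"delta_pos": [0, 0.002, -0.004], "yaw": 0, "fingers": 0.1}
    - {"delta_pos": [0, 0.004, -0.008], "yaw": 0, "fingers": 0.1}
    - {"delta_pos": [0, 0.007, -0.012], "yaw": 0, "fingers": 0.1}
    - {"delta_pos": [0, 0.009, -0.016], "yaw": 0, "fingers": 0.1}
    - {"delta_pos": [0, 0.012, -0.02], "yaw": 0, "fingers": 0.1}
    - {"delta_pos": [0, 0.014, -0.024], "yaw": 0, "fingers": 0.1}
    - {"delta_pos": [0, 0.017, -0.028], "yaw": 0, "fingers": 0.1}
    - {"delta_pos": [0, 0.019, -0.033], "yaw": 0, "fingers": 0.1}
    - {"delta_pos": [0, 0.019, -0.033], "yaw": 0, "fingers": 0.1}

```text
clock: 8.4
eef_pos: [0.6576, 0.1516, 0.1146]
tool_rot: [0.719, 0.695, -0.003, -0.003]
ft_force: [-5.7, 1.2, -4.3]
grip_width: 0.0089
grasp_force: 48.6
```

```bash
python3 rim.py
```

```text
0.637 0.0705 0.1916
0.647 0.1054 0.1908
0.657 0.1284 0.1901
0.667 0.1278 0.1945
0.677 0.126 0.1944
0.687 0.1244 0.1942
0.697 0.1225 0.1938
0.707 0.1207 0.1934
0.717 0.1191 0.1928
0.727 0.1173 0.1926
0.737 0.1155 0.1922
0.747 0.1137 0.1919
0.757 0.1119 0.1911
0.767 0.1111 0.1869
0.777 0.0564 0.189
0.787 0.0563 0.1876
[0.6575 0.1516 0.1145] [-6.95  0.99 -4.25] [ 0.39  1.98 -0.01] 0.009237654573909458
```

Tilt is 10°, so the front toe sits about 28 mm up, clear of the lip. I draw the bin forward, keeping the height.

Request:
jog_arm:
  deltas:
    - {"delta_pos": [0, -0.006, 0], "yaw": 0, "fingers": 0.1}
    - {"delta_pos": [0, -0.012, 0], "yaw": 0, "fingers": 0.1}
    - {"delta_pos": [0, -0.018, 0], "yaw": 0, "fingers": 0.1}
    - {"delta_pos": [0, -0.024, 0], "yaw": 0, "fingers": 0.1}
    - {"delta_pos": [0, -0.03, 0], "yaw": 0, "fingers": 0.1}
    - {"delta_pos": [0, -0.036, 0], "yaw": 0, "fingers": 0.1}

```text
clock: 9.05
eef_pos: [0.6507, 0.1516, 0.1175]
tool_rot: [0.72, 0.694, 0.0, 0.001]
ft_force: [2.7, -0.3, -9.1]
grip_width: 0.0093
grasp_force: 45.5
```

```bash
python3 rim.py
```

```text
0.63 0.073 0.1917
0.64 0.1041 0.1913
0.65 0.131 0.19
0.66 0.1306 0.1947
0.67 0.1291 0.1944
0.68 0.1276 0.1942
0.69 0.1261 0.1939
0.7 0.1245 0.1935
0.71 0.1232 0.1928
0.72 0.1217 0.1926
0.73 0.12 0.1921
0.74 0.1187 0.192
0.75 0.1172 0.1914
0.76 0.1163 0.1865
0.77 0.0565 0.1894
0.78 0.0563 0.187
[0.6503 0.1517 0.1176] [ 1.91 -0.14 -8.73] [-0.03  0.28  0.01] 0.009193376748271035
```

The rear toe has risen lightly against the fold, with Fz −9 N. I ease down 3 mm, then keep drawing.

Request:
jog_arm:
  deltas:
    - {"delta_pos": [0, 0, 0.006], "yaw": 0, "fingers": 0.1}
    - {"delta_pos": [0, 0, 0.01], "yaw": 0, "fingers": 0.1}
    - {"delta_pos": [0, -0.006, 0.01], "yaw": 0, "fingers": 0.1}
    - {"delta_pos": [0, -0.012, 0.01], "yaw": 0, "fingers": 0.1}
    - {"delta_pos": [0, -0.018, 0.01], "yaw": 0, "fingers": 0.1}

```text
clock: 9.6
eef_pos: [0.6451, 0.1522, 0.1149]
tool_rot: [0.72, 0.694, 0.001, 0.0]
ft_force: [1.6, -0.8, -7.2]
grip_width: 0.009
grasp_force: 40.8
```

Request:
jog_arm:
  deltas:
    - {"delta_pos": [0, -0.003, 0.004], "yaw": 0, "fingers": 0.1}
    - {"delta_pos": [0, -0.009, 0.005], "yaw": 0, "fingers": 0.1}
    - {"delta_pos": [0, -0.015, 0.005], "yaw": 0, "fingers": 0.1}
    - {"delta_pos": [0, -0.021, 0.005], "yaw": 0, "fingers": 0.1}
    - {"delta_pos": [0, -0.027, 0.005], "yaw": 0, "fingers": 0.1}

```text
clock: 10.1
eef_pos: [0.6365, 0.1525, 0.1133]
tool_rot: [0.72, 0.694, 0.0, 0.0]
ft_force: [0.3, 0.2, -4.8]
grip_width: 0.0093
grasp_force: 37.4
```

```bash
python3 rim.py
```

```text
0.616 0.068 0.192
0.626 0.0894 0.1924
0.636 0.1269 0.1907
0.646 0.1269 0.1955
0.656 0.1258 0.1952
0.666 0.1246 0.1949
0.676 0.1237 0.1946
0.686 0.1226 0.1941
0.696 0.1217 0.1937
0.706 0.1206 0.1932
0.716 0.1195 0.1929
0.726 0.1185 0.1928
0.736 0.1174 0.1923
0.746 0.1171 0.1877
0.756 0.0537 0.1901
0.766 0.0564 0.1879
[0.6362 0.1524 0.1134] [-0.27  0.01 -5.46] [-0.08  0.25  0.03] 0.009168510372883161
```

Request:
jog_arm:
  deltas:
    - {"delta_pos": [0, -0.003, 0.003], "yaw": 0, "fingers": 0.1}
    - {"delta_pos": [0, -0.009, 0.004], "yaw": 0, "fingers": 0.1}
    - {"delta_pos": [0, -0.015, 0.004], "yaw": 0, "fingers": 0.1}
    - {"delta_pos": [0, -0.021, 0.004], "yaw": 0, "fingers": 0.1}
    - {"delta_pos": [0, -0.027, 0.004], "yaw": 0, "fingers": 0.1}
    - {"delta_pos": [0, -0.033, 0.004], "yaw": 0, "fingers": 0.1}
    - {"delta_pos": [0, -0.039, 0.004], "yaw": 0, "fingers": 0.1}
    - {"delta_pos": [0, -0.045, 0.004], "yaw": 0, "fingers": 0.1}
    - {"delta_pos": [0, -0.05, 0.004], "yaw": 0, "fingers": 0.1}

```text
clock: 11.05
eef_pos: [0.6215, 0.1529, 0.1119]
tool_rot: [0.72, 0.694, 0.0, 0.0]
ft_force: [0.5, -0.3, -3.7]
grip_width: 0.009
grasp_force: 34.6
```

```bash
python3 rim.py; python3 - <<'E'
from h import *
d=np.load('wr.npz'); save('w3.png',d['im'])
E
```

```text
0.601 0.0665 0.1934
0.611 0.0856 0.1931
0.621 0.1256 0.1913
0.631 0.1255 0.196
0.641 0.1247 0.1957
0.651 0.1238 0.1954
0.661 0.123 0.195
0.671 0.1221 0.1946
0.681 0.1213 0.1941
0.691 0.1203 0.1938
0.701 0.1196 0.1935
0.711 0.1186 0.1931
0.721 0.1179 0.1926
0.731 0.1173 0.1886
0.741 0.0545 0.1911
0.751 0.0537 0.1889
[0.6212 0.1529 0.1119] [-0.03 -0.14 -3.69] [ 0.04  0.25 -0.02] 0.00935628450331378
```

View pics/w3.png

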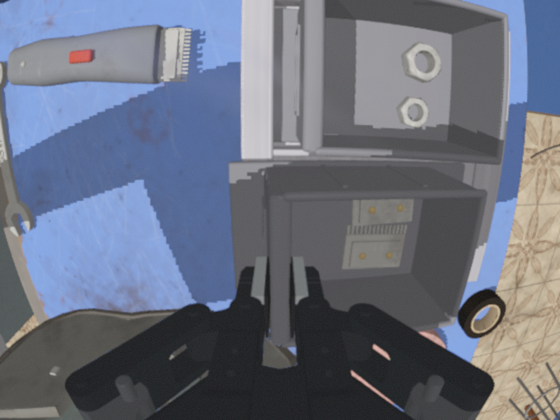

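The picture shows the blades still in the bin (380,215)/(375,250) and the nut bin unmoved. The rear toe is about 30 mm off the stop and free. I draw a little further, then lift.

Request:
jog_arm:
  deltas:
    - {"delta_pos": [0, -0.01, 0], "yaw": 0, "fingers": 0.1}
    - {"delta_pos": [0, -0.02, 0], "yaw": 0, "fingers": 0.1}
    - {"delta_pos": [0, -0.025, -0.01], "yaw": 0, "fingers": 0.1}
    - {"delta_pos": [0, -0.03, -0.02], "yaw": 0, "fingers": 0.1}
    - {"delta_pos": [0, -0.035, -0.03], "yaw": 0, "fingers": 0.1}
    - {"delta_pos": [0, -0.04, -0.04], "yaw": 0, "fingers": 0.1}
    - {"delta_pos": [0, -0.04, -0.055], "yaw": 0, "fingers": 0.1}
    - {"delta_pos": [0, -0.04, -0.07], "yaw": 0, "fingers": 0.1}
    - {"delta_pos": [0, -0.04, -0.07], "yaw": 0, "fingers": 0.1}

```text
clock: 12.0
eef_pos: [0.6104, 0.1535, 0.1341]
tool_rot: [0.72, 0.694, 0.001, 0.001]
ft_force: [0.3, -0.3, -3.5]
grip_width: 0.0088
grasp_force: 34.4
```

```bash
python3 rim.py; python3 to.py .408 .180 .133 -4
```

```text
0.59 0.0884 0.1936
0.6 0.106 0.1939
0.61 0.1477 0.1918
0.62 0.1477 0.1965
0.63 0.1469 0.1963
0.64 0.146 0.196
0.65 0.1452 0.1956
0.66 0.1443 0.1953
0.67 0.1435 0.1948
0.68 0.1428 0.1945
0.69 0.1421 0.194
0.7 0.1409 0.1938
0.71 0.1402 0.1935
0.72 0.1399 0.189
0.73 0.077 0.1914
0.74 0.0762 0.1899
[0.6102 0.1534 0.1336] [ 0.74 -0.63 -4.91] [0.03 0.18 0.  ] 0.008965703434898959
tcp [0.6102 0.1534 0.1336] toolx [0.036 0.999 0.   ] z [ 0.001  0.    -1.   ] yang -2.04 F [ 0.74 -0.63 -4.91] t 12.05 w 0.008965703434898959
norm [ 0.0646 -0.6766  0.001 ] yaw 0.043
```

Request:
jog_arm:
  deltas:
    - {"delta_pos": [0, 0, -0.03], "yaw": 0, "fingers": 0.1}
    - {"delta_pos": [0, 0, -0.06], "yaw": 0, "fingers": 0.1}
    - {"delta_pos": [0, 0, -0.09], "yaw": 0, "fingers": 0.1}
    - {"delta_pos": [0, 0, -0.12], "yaw": 0, "fingers": 0.1}
    - {"delta_pos": [0, 0, -0.12], "yaw": 0, "fingers": 0.1}

```text
clock: 12.55
eef_pos: [0.611, 0.1536, 0.1714]
tool_rot: [0.72, 0.694, 0.002, 0.001]
ft_force: [-0.6, -0.2, -4.0]
grip_width: 0.0095
grasp_force: 34.4
```

```bash
python3 to.py .408 .180 .1686 -4; python3 - <<'E'
from h import *
W=np.load('top.npz')['W'].reshape(-1,3)
m=(W[:,0]>.34)&(W[:,0]<.58)&(W[:,2]>.012)&(W[:,1]<.16)&(W[:,1]>0)
for a in np.arange(.34,.58,.03):
    g=W[m&(abs(W[:,0]-a)<.015)]; 
    if len(g): i=g[:,1].argmax(); print(a.round(2),g[i].round(3),g[:,2].max().round(3))
m=(W[:,0]>.3)&(W[:,0]<.4)&(W[:,2]>.004)&(W[:,1]<.25)&(W[:,1]>.12); g=W[m]; print('wrench',g.min(0),g.max(0))
E
```

```text
tcp [0.611  0.1536 0.1714] toolx [0.036 0.999 0.001] z [ 0.004  0.001 -1.   ] yang -2.04 F [-0.6  -0.23 -4.04] t 12.55 w 0.00946293845256464
norm [ 0.0638 -0.6793  0.0065] yaw 0.044
0.37 [0.358 0.155 0.013] 0.208
0.4 [0.414 0.07  0.054] 0.206
0.43 [0.445 0.072 0.042] 0.188
0.46 [0.473 0.074 0.049] 0.228
0.49 [0.503 0.077 0.046] 0.244
0.52 [0.528 0.08  0.053] 0.249
0.55 [0.564 0.083 0.053] 0.264
wrench [0.32139625 0.12044724 0.00400684] [0.39997586 0.24999336 0.01329784]
```

Request:
jog_arm:
  deltas:
    - {"delta_pos": [0, -0.03, 0], "yaw": 0, "fingers": 0.1}
    - {"delta_pos": [0.01, -0.09, 0], "yaw": 0, "fingers": 0.1}
    - {"delta_pos": [0.02, -0.16, 0], "yaw": 0, "fingers": 0.1}
    - {"delta_pos": [0.03, -0.24, 0], "yaw": 0, "fingers": 0.1}
    - {"delta_pos": [0.04, -0.32, 0], "yaw": 0, "fingers": 0.1}
    - {"delta_pos": [0.05, -0.4, 0], "yaw": 0.02, "fingers": 0.1}
    - {"delta_pos": [0.06, -0.48, 0], "yaw": 0.04, "fingers": 0.1}
    - {"delta_pos": [0.063, -0.55, 0], "yaw": 0.044, "fingers": 0.1}
    - {"delta_pos": [0.063, -0.61, 0], "yaw": 0.044, "fingers": 0.1}
    - {"delta_pos": [0.063, -0.64, 0], "yaw": 0.044, "fingers": 0.1}
    - {"delta_pos": [0.063, -0.655, 0], "yaw": 0.044, "fingers": 0.1}
    - {"delta_pos": [0.063, -0.655, 0], "yaw": 0.044, "fingers": 0.1}

```text
clock: 13.75
eef_pos: [0.4137, 0.1792, 0.169]
tool_rot: [0.731, 0.682, 0.0, 0.0]
ft_force: [-0.2, 0.1, -3.8]
grip_width: 0.0097
grasp_force: 34.6
```

```bash
python3 rim.py; python3 - <<'E'
from h import *
d=np.load('wr.npz'); W=d['W'].reshape(-1,3); 
c,R,t=cam('top'); save('t2.png',c['image'][80:360,180:460])
m=(W[:,2]>.015)&(W[:,2]<.06)&(W[:,0]>.36)&(W[:,0]<.57)&(W[:,1]>.225)&(W[:,1]<.34); g=W[m]
print(len(g),cv2.minAreaRect((g[:,:2]*1000).astype(np.float32)) if len(g)>4 else '')
E
```

```text
0.394 0.1235 0.2192
0.404 0.1312 0.2191
0.414 0.1826 0.2174
0.424 0.1826 0.2218
0.434 0.1819 0.2213
0.444 0.1809 0.2207
0.454 0.18 0.2199
0.464 0.1793 0.2194
0.474 0.1783 0.2185
0.484 0.1775 0.2178
0.494 0.1767 0.217
0.504 0.1757 0.2165
0.514 0.1747 0.2156
0.524 0.1744 0.2126
0.534 0.1114 0.2129
0.544 0.1105 0.2122
[0.4144 0.1793 0.169 ] [ 0.89  0.37 -4.12] [0.01 0.16 0.01] 0.009440891738618572
8117 ((472.162841796875, 287.4181823730469), (44.900787353515625, 175.32376098632812), 81.84230041503906)
```

View pics/t2.png

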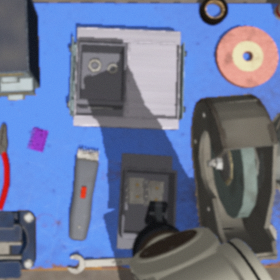

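The top view shows the bin at (147,195) in the crop, between the clipper (85,195) and the grinder, with both blades inside. I lower it.

Request:
jog_arm:
  deltas:
    - {"delta_pos": [0, 0, 0.03], "yaw": 0, "fingers": 0.1}
    - {"delta_pos": [0, 0, 0.08], "yaw": 0, "fingers": 0.1}
    - {"delta_pos": [0, 0, 0.13], "yaw": 0, "fingers": 0.1}
    - {"delta_pos": [0, 0, 0.18], "yaw": 0, "fingers": 0.1}
    - {"delta_pos": [0, 0, 0.23], "yaw": 0, "fingers": 0.1}
    - {"delta_pos": [0, 0, 0.27], "yaw": 0, "fingers": 0.1}
    - {"delta_pos": [0, 0, 0.3], "yaw": 0, "fingers": 0.1}
    - {"delta_pos": [0, 0, 0.32], "yaw": 0, "fingers": 0.1}
    - {"delta_pos": [0, 0, 0.33], "yaw": 0, "fingers": 0.1}
    - {"delta_pos": [0, 0, 0.33], "yaw": 0, "fingers": 0.1}

```text
clock: 14.85
eef_pos: [0.414, 0.1792, 0.0697]
tool_rot: [0.732, 0.682, -0.0, -0.0]
ft_force: [-0.1, 0.8, -3.6]
grip_width: 0.009
grasp_force: 34.7
```

Request:
jog_arm:
  deltas:
    - {"delta_pos": [0, 0, 0.004], "yaw": 0, "fingers": 0.1}
    - {"delta_pos": [0, 0, 0.008], "yaw": 0, "fingers": 0.1}
    - {"delta_pos": [0, 0, 0.012], "yaw": 0, "fingers": 0.1}
    - {"delta_pos": [0, 0, 0.015], "yaw": 0, "fingers": 0.1}
    - {"delta_pos": [0, 0, 0.015], "yaw": 0, "fingers": 0.1}

```text
clock: 15.35
eef_pos: [0.414, 0.1792, 0.0654]
tool_rot: [0.731, 0.682, 0.0, 0.0]
ft_force: [0.3, 0.5, -3.9]
grip_width: 0.0093
grasp_force: 33.9
```

```bash
python3 rim.py
```

```text
0.394 0.0201 0.2192
0.404 0.0212 0.2192
0.414 0.0791 0.2174
0.424 0.0793 0.2217
0.434 0.0785 0.2214
0.444 0.0776 0.2206
0.454 0.0769 0.22
0.464 0.0759 0.2193
0.474 0.075 0.2186
0.484 0.0744 0.2179
0.494 0.0735 0.217
0.504 0.0727 0.2165
0.514 0.0719 0.2158
0.524 0.0714 0.2125
0.534 0.0085 0.2134
0.544 0.0077 0.2127
[0.414  0.1792 0.0655] [ 0.28 -0.37 -4.94] [0.05 0.15 0.02] 0.009410962636424203
```

Request:
jog_arm:
  deltas:
    - {"delta_pos": [0, 0, 0.004], "yaw": 0, "fingers": 0.105}
    - {"delta_pos": [0, 0, 0.008], "yaw": 0, "fingers": 0.107}
    - {"delta_pos": [0, -0.002, 0.012], "yaw": 0, "fingers": 0.107}
    - {"delta_pos": [0, -0.004, 0.016], "yaw": 0, "fingers": 0.107}
    - {"delta_pos": [0, -0.006, 0.02], "yaw": 0, "fingers": 0.107}
    - {"delta_pos": [0, -0.008, 0.024], "yaw": 0, "fingers": 0.107}
    - {"delta_pos": [0, -0.008, 0.024], "yaw": 0, "fingers": 0.107}

```text
clock: 16.1
eef_pos: [0.4116, 0.1794, 0.0581]
tool_rot: [0.731, 0.682, 0.0, 0.0]
ft_force: [-0.3, 0.1, -2.3]
grip_width: 0.0092
grasp_force: 24.0
```

```bash
python3 rim.py
```

```text
0.392 0.0116 0.2194
0.402 0.0113 0.2202
0.412 0.0715 0.2177
0.422 0.0722 0.222
0.432 0.0718 0.2215
0.442 0.0718 0.2209
0.452 0.0714 0.2202
0.462 0.071 0.2194
0.472 0.0707 0.2186
0.482 0.0705 0.2181
0.492 0.0704 0.2172
0.502 0.0699 0.2166
0.512 0.0697 0.2161
0.522 0.0697 0.2125
0.532 0.0075 0.2136
0.542 0.0074 0.2113
[0.4116 0.1794 0.0582] [-0.59 -0.55 -2.69] [ 0.01  0.13 -0.01] 0.00946173640824295
```

Request:
jog_arm:
  deltas:
    - {"delta_pos": [0, -0.001, 0.003], "yaw": 0, "fingers": 0.11}
    - {"delta_pos": [0, -0.003, 0.006], "yaw": 0, "fingers": 0.11}
    - {"delta_pos": [0, -0.004, 0.009], "yaw": 0, "fingers": 0.11}
    - {"delta_pos": [0, -0.005, 0.012], "yaw": 0, "fingers": 0.11}
    - {"delta_pos": [0, -0.005, 0.012], "yaw": 0, "fingers": 0.11}

```text
clock: 16.65
eef_pos: [0.4101, 0.1795, 0.0548]
tool_rot: [0.731, 0.682, 0.0, 0.0]
ft_force: [-1.3, -0.6, 0.3]
grip_width: 0.0095
grasp_force: 17.2
```

```bash
python3 rim.py
```

```text
0.39 0.0075 0.2195
0.4 0.0077 0.2193
0.41 0.0682 0.2178
0.42 0.069 0.2223
0.43 0.0689 0.2216
0.44 0.0689 0.2209
0.45 0.0689 0.2203
0.46 0.0687 0.2194
0.47 0.0687 0.2189
0.48 0.0688 0.2181
0.49 0.0688 0.2172
0.5 0.0687 0.2165
0.51 0.0688 0.216
0.52 0.0691 0.213
0.53 0.0073 0.2145
0.54 0.0073 0.2126
[0.4101 0.1795 0.0548] [-0.88  1.06  0.96] [-0.04  0.23  0.03] 0.009662189772602392
```

The bin is level, its whole weight is on the bench, and the tool carries no load. I open gently, then withdraw straight up.

Request:
jog_arm:
  deltas:
    - {"delta_pos": [0, 0, 0], "yaw": 0, "fingers": 0.12}
    - {"delta_pos": [0, 0, 0], "yaw": 0, "fingers": 0.14}
    - {"delta_pos": [0, 0, 0], "yaw": 0, "fingers": 0.18}
    - {"delta_pos": [0, 0, 0], "yaw": 0, "fingers": 0.22}
    - {"delta_pos": [0, 0, 0], "yaw": 0, "fingers": 0.25}
    - {"delta_pos": [0, 0, 0], "yaw": 0, "fingers": 0.25}
    - {"delta_pos": [0, 0, -0.05], "yaw": 0, "fingers": 0.25}
    - {"delta_pos": [0, 0, -0.12], "yaw": 0, "fingers": 0.25}
    - {"delta_pos": [0, 0, -0.25], "yaw": 0, "fingers": 0.25}
    - {"delta_pos": [0, 0, -0.4], "yaw": 0, "fingers": 0.25}
    - {"delta_pos": [0, 0, -0.4], "yaw": 0, "fingers": 0.25}
    - {"delta_pos": [0, 0, -0.4], "yaw": 0, "fingers": 0.25}

```text
clock: 17.9
eef_pos: [0.4109, 0.1799, 0.1757]
tool_rot: [0.731, 0.682, 0.002, 0.001]
ft_force: [-0.5, 0.0, -0.8]
grip_width: 0.0215
grasp_force: 0.0
```

```bash
python3 - <<'E'
from h import *
c,R,t=cam('wrist'); W=world('wrist',c,R,t).reshape(-1,3); save('w4.png',c['image'])
q=W[(abs(W[:,2]-.067)<.005)&(W[:,0]>.36)&(W[:,0]<.56)&(W[:,1]>.12)&(W[:,1]<.24)]
print(cv2.minAreaRect((q[:,:2]*1000).astype(np.float32)), bot.get_obs()['eef_pos'])
g=W[(W[:,2]>.015)&(W[:,2]<.06)&(W[:,0]>.36)&(W[:,0]<.57)&(W[:,1]>.235)&(W[:,1]<.34)]
print(cv2.minAreaRect((g[:,:2]*1000).astype(np.float32)))
E
```

```text
((461.51409912109375, 178.02667236328125), (87.09465789794922, 113.58792877197266), 85.6348876953125) [0.40987258 0.17939813 0.17440894]
((472.10205078125, 286.39178466796875), (45.24190139770508, 174.61131286621094), 82.97062683105469)
```

View pics/w4.png

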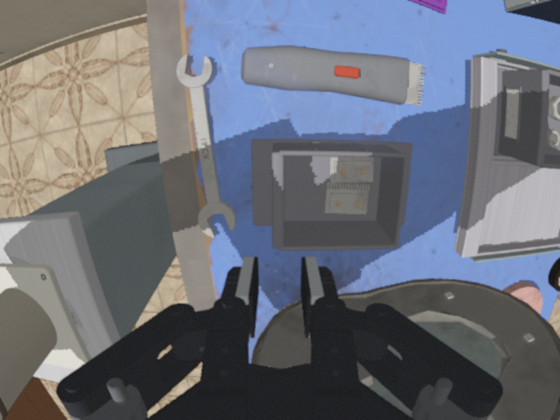

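The bin stands upright at (335,195), beside the clipper (335,75), with both blades inside at (350,170)/(347,200). The nut bin is still in the rack and the arm is clear, so I hand in.

```bash
python3 -c "
from workcell import bot; print(bot.job_done())"
```

```text
the job is handed in; nothing more can be done
None
```

The blade bin is out of its rack and standing upright beside the clipper with both blades in it; the nut bin and clipper were left alone, forces read at the end of each move stayed under 10 N, and I handed the job in at about 18 s (no verdict was returned).

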